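# Scan a sample jar at the bench scanner

### The arm

A 6-joint arm with a two-finger parallel gripper is mounted at the origin on the work surface. World frame = base frame: x ahead of the robot, y to its left, z up, the work surface at z = 0. Lengths are in mm, angles in degrees, forces in N, time in s.
With the tool pointing down it reaches from about 375 to 900 mm from the base axis. Payload 3.1 kg.
Tool frame: the origin (TCP) lies at the very end of the fingers, on their centre line; the grasp point (between the pads) lies bot.grasp_offset behind it (bot.grasp_offset is the distance from the TCP to the grasp point, in mm); x points along the fingers, z is the direction in which the jaws open and shut, and the axes are right-handed (so a half turn about x gives the same grasp; the last joint's range is limited). The gripper opens to 87 mm and grips with 3 to 60 N. Pads are 19 mm wide; open, the fingers measure 117 mm over their backs; the gripper's body (75 mm by 190 mm) begins 51 mm behind the grasp point.
Start: joints at [60.762, 30.224, 82.088, -0, 67.689, -10.227], TCP at [203.549, 590.901, 188.548] pointing down, gripper open.
Joint ranges: [-176.69, 176.69], [-43.24, 126.21], [12.49, 139.97], [-82, 262], [0, 151.66], [-163.58, 163.58]. Speed limits (degrees/s): [159.86, 159.86, 180, 180, 180, 180].

### API

Orientations are given as a 3x3 rotation matrix whose columns are the frame's x, y, z axes.
In Python, from station import bot gives the robot as it stands.
- The arm moves only by the tool move_arm, never from a script. Its argument "plan" is a list of rows, each an object with "translation": the shift along the tool's x, y, z in mm, a list of three; "turn": the turn, a rotation vector about the tool's x, y, z in degrees, a list of three. A call has 1 to 20 rows; each row is the pose to reach, as a shift and turn from the pose measured when the call began, along the tool's axes at that moment; what a row does not reach only later rows make up. A row lasts 1/8 s, in which the tool goes at most 62.5 mm and 10.7 degrees, less where a joint would pass 70% of its speed; a pose out of reach is approached as far as the arm can. A call with a gripper value outside its range is refused whole. "fingers" is the finger opening in mm, from 0 to 87, set as the call begins (left out, the last holds). The fingers move at their own pace and stop on an object; "squeeze" is the grip in N (left out, the last holds). Time passes only in rows, so rows that repeat a pose let the fingers close. It gives the time, the measured TCP pose, the force and the opening at its end, in the units of the state.
- bot.state(): the state, without advancing time (a new reading comes with each control period).
- bot.read_camera(name): name is "scene" or "side" or "wrist"; returns the picture (384x512x3 uint8, red, green, blue); there is no depth.
- bot.camera_info(name): a dict with "camera_matrix" (3x3 intrinsics, pixels), "camera_from_world" (4x4, takes a point from world to camera coordinates). Camera axes: x right, y down, z forward; pixel columns grow to the right and rows downward; lengths in mm; the calibration is good to about 2 mm. A picture is of the moment at which its call begins: read the wrist's pose just before it. camera_info takes no time and is no camera call; for the wrist camera it gives the pose at the moment of the call.
- bot.finish_job(): hands the job in, once; it reports no verdict.
The state is a dict: "time_s": time; "q": joint angles; "joint_velocities": joint speeds; "joint_torque": joint torques, N m; "eef_pos": TCP position; "tcp_rot": TCP orientation; "wrist_force": force on the tool from outside, world axes, zero at the start; "ft_torque": the same for the moment, N m; "gripper_width": finger opening in mm.
Only numpy, scipy, OpenCV 4.12 (cv2) and the standard library are available. Lean on these libraries where they do the work, as an engineer would, in place of code of your own. Each camera call takes 0.05 s, during which the arm holds its last target. There are 200 camera calls.

### The job

Log the blue-lidded sample jar: stand it upright in the middle of the small raised black pedestal with its barcode label facing the scanner's window, and let go of it. Only then squeeze the scanner's orange trigger all the way in, hold it for about a second and let it spring back out, leaving the jar standing there. Set the jar down gently, do not pull the trigger before the jar is in place, and do not disturb the other jars, the bottle or the glassware.

Things in the scene. Friction and masses are not known exactly. Their poses are not given: they have to be found in the camera images.
- jar_blue: the jar to scan, loose: amber upright cylinder, 52 mm diameter, 110 mm tall with its blue lid (top 18 mm), about 0.2 kg. Origin: centre of its underside, z up. Its x axis points out through the middle of the white barcode label on its side; a white stripe on the lid runs from the centre to the label side
- jar_label (a point): middle of that jar's barcode label, 26 mm out along the jar's x and 50 mm above its underside
- stand: fixed scanning stand: grey base plate 10 mm thick (x -75 to +55, y -55 to +285 mm in the stand's frame) with a pedestal and a pistol-shaped barcode scanner clamped lying on its side. Origin on the table under the pedestal's axis. The scanner's axis runs along the stand's y, 115 mm above the table; its blue grip sticks out level in -x
- head (a point): centre of the scanner's white head, at y = 117 mm, 115 mm up; the head reaches from y = 92 to 139 mm, 66 mm wide, top at 141 mm; the white barrel follows to y = 255 mm, 52 mm wide, top at 139 mm; axes as the stand's
- grip (a point): centre of the blue fixed grip, at x = -77, y = 210 mm of the stand, 115 mm up; the grip spans x -22 to -132 (black end to -137), y 195 to 225, z 98 to 132 mm, with free air beneath. The trigger stands in front of it, on the pedestal's side; axes as the stand's
- pedestal_top (a point): centre of the pedestal's flat round black top, 76 mm diameter, 60 mm above the table; axes as the stand's
- window (a point): centre of the scanner's black window, 92 mm from the pedestal's axis along the stand's y, 115 mm above the table; axes as the stand's
- squeeze_point (a point): where to squeeze: midway between the rear face of the grip (29 mm away along the stand's +y) and the front face of the released trigger (29 mm away along -y), 115 mm above the table, so the two together are 58 mm wide, 45 mm wide when the trigger is fully in; axes as the stand's
- trigger_pad (a point): point on the front face of the trigger, 47 mm from its hinge; moves with the trigger. The trigger is an orange blade 62 mm long, 10 mm thick and 22 mm high (z from 104 to 126 mm), hinged by the barrel at x = -30, y = 172 mm of the stand on an upright axis, its free end towards -x; released it stands parallel to the grip with an 18 mm gap
- trigger (a joint): trigger angle: 0 = released (out), 0.28 rad = fully squeezed towards the grip; sprung, about 8 N at the pad for the full stroke
- jar_green: a bystander sample jar like jar_blue (52 mm diameter, 110 mm tall, amber, label) but with a green lid; not to be scanned, leave it standing where it is. Origin: centre of its underside
- jar_red: a bystander sample jar like jar_blue (52 mm diameter, 110 mm tall, amber, label) but with a red lid; not to be scanned, leave it standing where it is. Origin: centre of its underside
- flask: bystander: clear glass conical flask, 84 mm base diameter, 130 mm tall; origin at the centre of its underside
- beaker: bystander: clear glass beaker, 86 mm diameter, 100 mm tall; origin at the centre of its underside
- wash_bottle: bystander: white plastic bottle with a grey cap, 66 mm diameter, 170 mm tall; origin at the centre of its underside

How it is judged:
By the outcome, as a careful person would: the job done as asked, in the order asked, and still so for the second after the job is handed in, with the robot touching nothing.
It also fails if it takes over 48 s, if anything falls off the work surface, if the arm or the gripper's body presses on something with over 40 N, if the wrist force passes 120 N, or if a joint passes its speed limit or range.

## Working session

There is one attempt and no reset: what is moved stays moved. The work goes in short steps, Python scripts to look and compute and a tool call to move; the robot and the scene stay as the last step left them, time stands still between calls to the robot, and variables do not carry over. Pictures are saved under pics/ and viewed, about 8 in all and at most 12, crops included, and the job is handed in when it is done.

Besides the shell and the picture viewer there is one more tool, called after ">>>" by a JSON object that holds its "fn" and its "kwargs". move_arm: Moves the arm, as the interface text tells. Its arguments: {"type":"object","properties":{"plan":{"type":"array","items":{"type":"object","properties":{"translation":{"type":"array","items":{"type":"number"}},"turn":{"type":"array","items":{"type":"number"}}}}},"fingers":{"type":"number"},"squeeze":{"type":"number"}},"required":["plan"]}

```bash
ls; mkdir -p pics; python3 - <<'E'
from station import bot
import cv2,numpy as np
print(bot.grasp_offset,bot.state())
ims=[]
for n in ("scene","side","wrist"):
    i=bot.camera_info(n);print(n,np.round(i["camera_matrix"],1).tolist(),np.round(i["camera_from_world"],3).tolist())
    im=bot.read_camera(n)[:,:,::-1];cv2.imwrite(f"pics/{n}0.png",im)
    ims.append(im)
cv2.imwrite("pics/s2.png",cv2.resize(ims[0],(800,600),interpolation=cv2.INTER_CUBIC))
cv2.imwrite("pics/d2.png",cv2.resize(ims[1],(800,600),interpolation=cv2.INTER_CUBIC))
E
```

```text
pics
18.700000000000003 {'time_s': 0.0, 'q': array([ 6.07605465e+01,  3.02794508e+01,  8.21572062e+01,  7.87733254e-04,
        6.76892232e+01, -1.02275075e+01]), 'joint_velocities': array([ 0.01450261,  0.00831956,  0.01730223, -0.04413794, -0.00168934,
        0.02958862]), 'joint_torque': array([-9.60267171e-04, -4.40041208e+01, -1.76588649e+01,  6.33636047e-02,
        5.83223195e-02, -1.47440624e-04]), 'eef_pos': array([203.16921896, 590.19479034, 187.56197538]), 'tcp_rot': array([[-1.08425692e-03, -9.45448752e-01,  3.25769063e-01],
       [-1.91087670e-03,  3.25770618e-01,  9.45446906e-01],
       [-9.99997586e-01,  4.02602843e-04, -2.15985504e-03]]), 'wrist_force': array([ 0.60746646, -0.22826111,  0.30502433]), 'ft_torque': array([-0.00643206, -0.02363617, -0.02918832]), 'gripper_width': 86.79902493941557}
scene [[364.3, 0.0, 256.6], [0.0, 364.3, 195.2], [0.0, 0.0, 1.0]] [[-0.631, 0.776, 0.005, 412.181], [0.468, 0.386, -0.795, -187.781], [-0.619, -0.499, -0.606, 1164.813], [0.0, 0.0, 0.0, 1.0]]
side [[348.3, 0.0, 255.3], [0.0, 348.3, 189.7], [0.0, 0.0, 1.0]] [[-0.915, -0.404, -0.004, 512.813], [-0.311, 0.71, -0.632, 287.676], [0.258, -0.577, -0.775, 710.157], [0.0, 0.0, 0.0, 1.0]]
wrist [[274.5, 0.0, 256.5], [0.0, 274.5, 193.8], [0.0, 0.0, 1.0]] [[0.326, 0.946, -0.002, -623.425], [0.906, -0.311, 0.287, -35.494], [0.271, -0.095, -0.958, 390.005], [0.0, 0.0, 0.0, 1.0]]
```

View pics/s2.png

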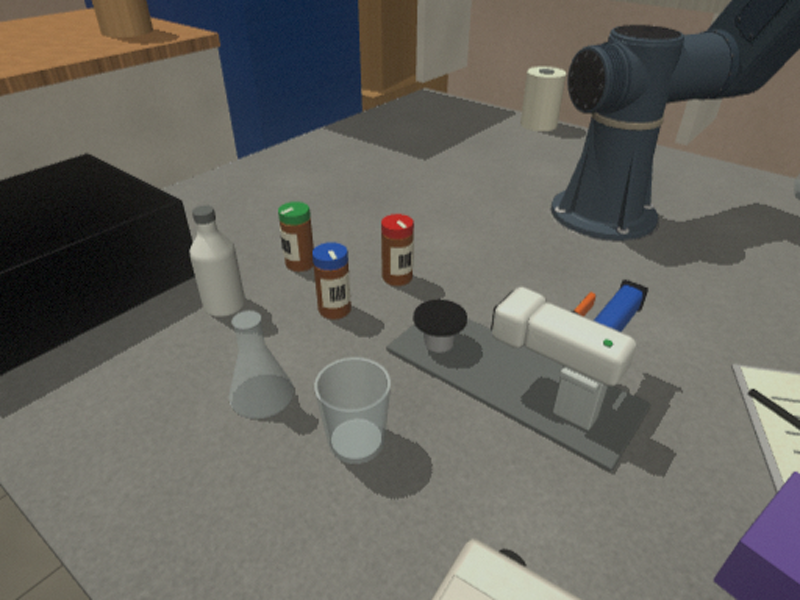

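View pics/d2.png

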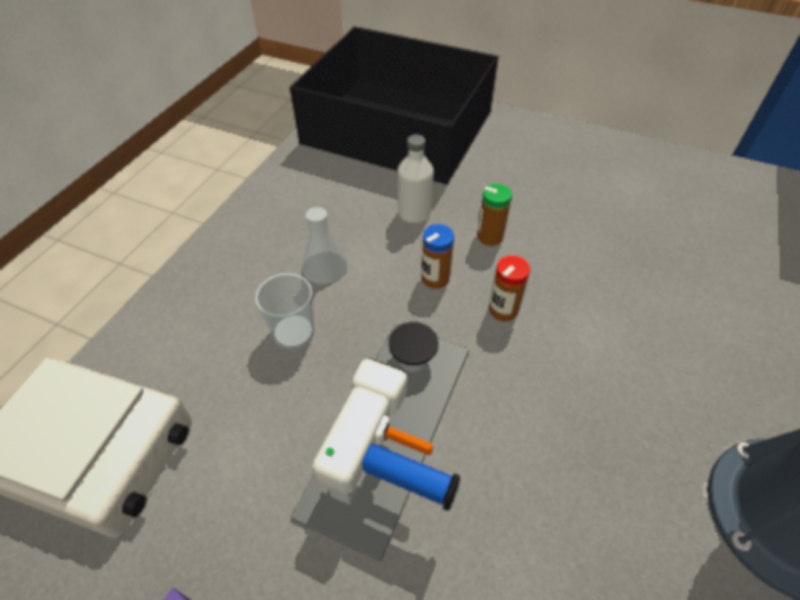

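The views show the blue jar (lid at scene 330,254 and side 438,236 in the 800-wide pictures), the pedestal (440,318 and 414,343), the scanner with its grip and trigger towards the robot, and the green and red jars close by. Next I'll turn these into world positions.

```bash
cat > h.py <<'E'
import numpy as np
from station import bot
def on_plane(n,uv,z,info=None):
    i=info or bot.camera_info(n);K=i["camera_matrix"];T=i["camera_from_world"]
    R,t=T[:3,:3],T[:3,3];c=-R.T@t;d=R.T@np.linalg.inv(K)@np.array([*uv,1.])
    return c+d*(z-c[2])/d[2]
def proj(n,p,info=None):
    i=info or bot.camera_info(n);q=i["camera_from_world"]@np.array([*p,1.]);q=i["camera_matrix"]@q[:3];return q[:2]/q[2]
E
python3 - <<'E'
from h import *
s=1.5625
pts={"ped":(60,(440,318),(414,343)),"blue":(110,(331,254),(438,235)),"red":(110,(398,224),(513,267)),"green":(110,(294,212),(497,194)),
"stripe_end":(110,(336,259),(427,240)),"stripe_c":(110,(331,253),(438,235)),"cornA(55,285)":(10,(615,468),(292,519)),"cornB(-75,285)":(10,(648,405),(385,555)),"left(55,-55)":(10,(388,349),None),"(-75,-55)":(10,None,(467,350)),
"dot":(141,(608,343),(330,452)),"gripend":(115,(634,296),(453,490)),"beaker":(100,(353,384),(285,298)),"bottlecap":(170,(204,214),(416,142)),"flask":(130,(246,321),(317,214))}
for k,(z,a,b) in pts.items():
    print(k,*[np.round(on_plane(n,np.array(p)/s,z)[:2]) if p else None for n,p in (("scene",a),("side",b))])
E
```

```text
ped [552. -13.] [543. -16.]
blue [ 584. -188.] [ 577. -195.]
red [ 454. -169.] [ 445. -176.]
green [ 531. -326.] [ 520. -331.]
stripe_end [ 590. -173.] [ 589. -177.]
stripe_c [ 583. -190.] [ 577. -195.]
cornA(55,285) [596. 270.] [593. 268.]
cornB(-75,285) [475. 265.] [465. 259.]
left(55,-55) [605. -63.] None
(-75,-55) None [473. -69.]
dot [555. 214.] [552. 212.]
gripend [411. 195.] [410. 187.]
beaker [751.  10.] [742.  12.]
bottlecap [ 688. -329.] [ 676. -336.]
flask [ 776. -138.] [ 769. -142.]
```

>>> {"fn": "move_arm", "kwargs": {"plan": [{"translation":[-20,-41,-41],"turn":[6.7,0,0]},{"translation":[-40,-82,-82],"turn":[13.4,0,0]},{"translation":[-60,-123,-124],"turn":[20.2,0,0]},{"translation":[-70,-164,-165],"turn":[26.9,0,0]},{"translation":[-70,-205,-206],"turn":[33.7,0,0]},{"translation":[-70,-246,-247],"turn":[40.4,0,0]},{"translation":[-70,-287,-288],"turn":[47.1,0,0]},{"translation":[-70,-328,-330],"turn":[53.9,0,0]},{"translation":[-70,-369,-371],"turn":[60.6,0,0]},{"translation":[-70,-410,-412],"turn":[67.3,0,0]},{"translation":[-70,-451,-453],"turn":[74,0,0]},{"translation":[-70,-492,-494],"turn":[80.8,0,0]},{"translation":[-70,-533,-536],"turn":[87.5,0,0]},{"translation":[-70,-574,-577],"turn":[94.2,0,0]},{"translation":[-70,-615,-618],"turn":[101,0,0]},{"translation":[-70,-615,-618],"turn":[101,0,0]},{"translation":[-70,-615,-618],"turn":[101,0,0]}], "fingers": 87}}

```text
time_s: 2.28
eef_pos: [582.7, -193.7, 257.8]
tcp_rot: [[-0.003, 0.5, 0.866], [0.0, 0.866, -0.5], [-1.0, -0.001, -0.002]]
wrist_force: [-0.1, 0.7, 0.1]
gripper_width: 86.9
```

```bash
python3 - <<'E'
from h import *
import cv2,pickle
s=bot.state();print(s["time_s"],s["eef_pos"],s["tcp_rot"].round(3).tolist(),s["q"].round(1))
i=bot.camera_info("wrist");im=bot.read_camera("wrist")[:,:,::-1]
pickle.dump(i,open("w1.pkl","wb"))
cv2.imwrite("pics/w1.png",cv2.resize(im,(800,600),interpolation=cv2.INTER_CUBIC))
E
```

```text
2.275 [ 582.66865596 -193.6902718   257.826774  ] [[-0.003, 0.5, 0.866], [0.0, 0.866, -0.5], [-1.0, -0.001, -0.002]] [-28.8  25.5  78.8  -0.1  75.8   1.3]
```

View pics/w1.png

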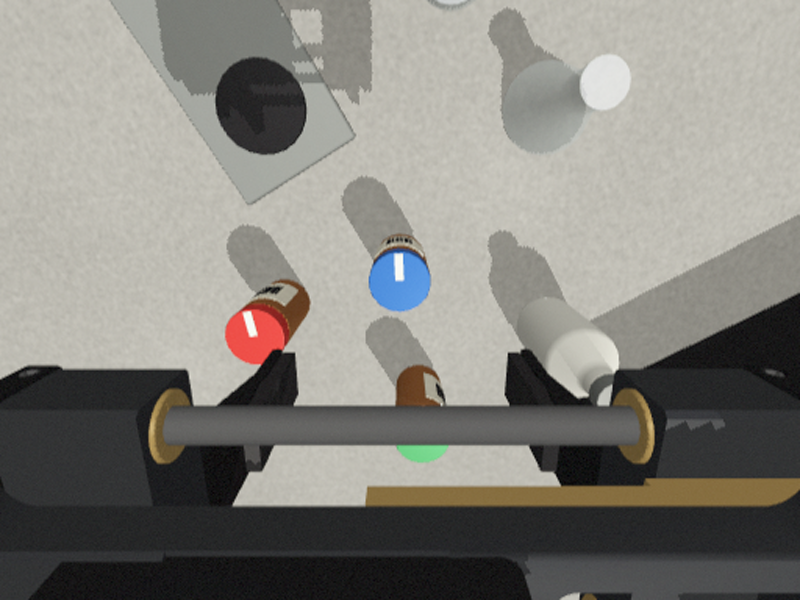

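The wrist view shows the blue lid centred at (400,280) with its stripe running to (398,253). The pedestal is at (261,106), and the plate's near corners are at (249,204) and (355,136).

```bash
python3 - <<'E'
from h import *
import cv2,pickle
i=pickle.load(open("w1.pkl","rb"));s=1.5625
im=cv2.imread("pics/w1.png");h=cv2.cvtColor(im,cv2.COLOR_BGR2HSV)
m=cv2.inRange(h,(100,120,80),(125,255,255));m[:200]=0;m[340:]=0
c=cv2.findContours(m,cv2.RETR_EXTERNAL,cv2.CHAIN_APPROX_NONE)[0];c=max(c,key=cv2.contourArea);print(cv2.minEnclosingCircle(c),cv2.fitEllipse(c))
k=((im.max(2)<75)&(np.arange(600)[:,None]<200)&(np.arange(800)[None]<400)).astype(np.uint8)
c2=max(cv2.findContours(k,cv2.RETR_EXTERNAL,cv2.CHAIN_APPROX_NONE)[0],key=cv2.contourArea);e2=cv2.fitEllipse(c2);print(e2)
P=lambda u,z:on_plane("wrist",np.array(u)/s,z,i)
w=(m==0)&(im.min(2)>180);w[:245]=0;w[290:]=0;w[:,:385]=0;w[:,415:]=0
v,u=np.nonzero(w);pw=np.array([P((a,b),110)[:2] for a,b in zip(u,v)])
d=cv2.fitLine(pw.astype(np.float32),cv2.DIST_L2,0,.01,.01).ravel();print("stripe mean",pw.mean(0),np.degrees(np.arctan2(d[1],d[0])))
for n,u,z in (("blue",cv2.fitEllipse(c)[0],110),("ped",e2[0],60),("-75,-55",(249,204),10),("55,-55",(355,136),10)): print(n,P(u,z).round(1))
E
```

```text
((399.23077392578125, 279.69232177734375), 31.238550186157227) ((399.182861328125, 279.6561584472656), (60.11273956298828, 60.82748794555664), 11.058364868164062)
((260.42474365234375, 105.44440460205078), (86.44477081298828, 98.43716430664062), 149.59854125976562)
stripe mean [ 584.89721193 -187.62491968] 62.381924
blue [ 580.  -197.2  110. ]
ped [548.  -19.2  60. ]
-75,-55 [475.3 -74.4  10. ]
55,-55 [601.7 -73.4  10. ]
```

>>> {"fn": "move_arm", "kwargs": {"plan": [{"translation":[40,-3,-1],"turn":[-2,0,0]},{"translation":[90,-3,-1],"turn":[-2,0,0]},{"translation":[135,-3,-1],"turn":[-2,0,0]},{"translation":[170,-3,-1],"turn":[-2,0,0]},{"translation":[188,-3,-1],"turn":[-2,0,0]},{"translation":[195,-3,-1],"turn":[-2,0,0]},{"translation":[195,-3,-1],"turn":[-2,0,0]},{"translation":[195,-3,-1],"turn":[-2,0,0]}]}}

```text
time_s: 3.32
eef_pos: [580.8, -195.6, 64.6]
tcp_rot: [[0.0, 0.469, 0.883], [-0.002, 0.883, -0.469], [-1.0, -0.001, 0.001]]
wrist_force: [-1.0, 0.7, 0.8]
gripper_width: 87.2
```

>>> {"fn": "move_arm", "kwargs": {"plan": [{"translation":[0,0,0],"turn":[0,0,0]},{"translation":[0,0,0],"turn":[0,0,0]},{"translation":[0,0,0],"turn":[0,0,0]},{"translation":[0,0,0],"turn":[0,0,0]},{"translation":[0,0,0],"turn":[0,0,0]},{"translation":[0,0,0],"turn":[0,0,0]}], "fingers": 40, "squeeze": 20}}

```text
time_s: 4.08
eef_pos: [580.6, -195.5, 64.6]
tcp_rot: [[-0.0, 0.469, 0.883], [-0.001, 0.883, -0.469], [-1.0, -0.001, 0.0]]
wrist_force: [-1.0, 0.3, 0.8]
gripper_width: 51.5
```

>>> {"fn": "move_arm", "kwargs": {"plan": [{"translation":[-15,0,0],"turn":[0,0,0]},{"translation":[-50,0,0],"turn":[0,0,0]},{"translation":[-90,0,0],"turn":[0,0,0]},{"translation":[-120,10,-8],"turn":[-2,0,0]},{"translation":[-120,35,-28],"turn":[-7,0,0]},{"translation":[-120,65,-52],"turn":[-13,0,0]},{"translation":[-120,95,-75],"turn":[-19,0,0]},{"translation":[-115,122,-97],"turn":[-25,0,0]},{"translation":[-105,137,-108],"turn":[-28.5,0,0]},{"translation":[-95,141,-112],"turn":[-29.5,0,0]},{"translation":[-90,141,-112],"turn":[-29.5,0,0]},{"translation":[-90,141,-112],"turn":[-29.5,0,0]},{"translation":[-90,141,-112],"turn":[-29.5,0,0]}]}}

```text
time_s: 5.7
eef_pos: [548.3, -19.3, 154.4]
tcp_rot: [[0.0, -0.026, 1.0], [-0.002, 1.0, 0.026], [-1.0, -0.002, 0.0]]
wrist_force: [-0.1, -0.3, -3.1]
gripper_width: 51.4
```

```bash
python3 - <<'E'
from h import *
import cv2,pickle
s=bot.state();print(s["time_s"],s["eef_pos"],s["tcp_rot"].round(3).tolist(),s["wrist_force"],s["gripper_width"])
i=bot.camera_info("wrist");im=bot.read_camera("wrist")[:,:,::-1]
pickle.dump(i,open("w2.pkl","wb"))
cv2.imwrite("pics/w2.png",cv2.resize(im,(800,600),interpolation=cv2.INTER_CUBIC))
A=bot.read_camera("scene")[150:310,210:430,::-1];B=bot.read_camera("side")[150:350,170:370,::-1]
f=lambda a,w,h:cv2.resize(a,(w,h),interpolation=cv2.INTER_CUBIC)
cv2.imwrite("pics/ss2.png",np.hstack([f(A,440,320),f(B,360,360)[:320]]))
E
```

```text
5.7 [548.33302077 -19.32252548 154.44347   ] [[0.0, -0.026, 1.0], [-0.002, 1.0, 0.026], [-1.0, -0.002, 0.0]] [-0.14777729 -0.29045848 -3.06681032] 51.362106338735934
```

View pics/w2.png

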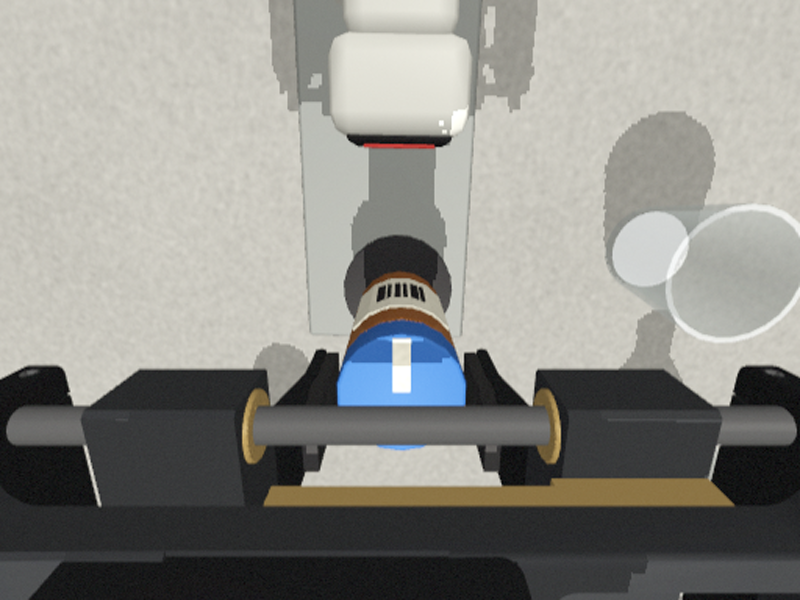

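View pics/ss2.png

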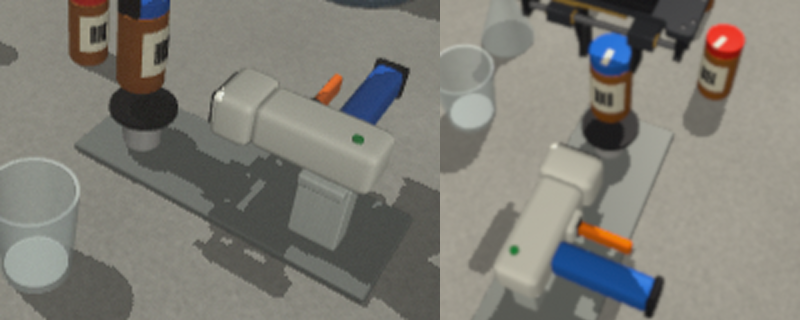

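The wrist view shows the label facing the head. The label is near x≈400, the pedestal disc spans x 345–452 with its far edge at row 235, the window spans 347–452, and the plate corners are at (311,333) and (461,335). The scene and side views show the jar hovering over the pedestal.

```bash
python3 - <<'E'
from h import *
import pickle
i=pickle.load(open("w2.pkl","rb"));P=lambda u,v,z:on_plane("wrist",np.array([u,v])/1.5625,z,i)[:2].round(1)
print("corners",P(311,333,10),P(461,335,10),"edge far",P(296,60,10),P(478,60,10))
print("ped L,R,far",P(345,287,60),P(452,287,60),P(398,235,60))
print("window bottom edges",P(350,146,100),P(450,146,100),"c115",P(399,143,115))
print("head sides",P(330,90,115),P(470,90,115))
print("stripe ends z110+90",P(401,392,199.8),P(401,340,199.8))
print("label bars",P(400,292,140),P(380,293,140),P(424,292,140))
for n,u in(("scene",[(210+143/2,150+108/2)]),("side",[(170+610/1.8-440/1.8,150+129/1.8)])):
    for a in u: print(n,"ped",on_plane(n,a,60)[:2].round(1))
print("scene jar bottom expected",proj("scene",(548,-19,90)),proj("side",(548,-19,90)))
E
```

```text
corners [474.7 -71.7] [601.4 -70.2] edge far [471.3 133.9] [599.7 137.2]
ped L,R,far [510.3 -17.5] [584.8 -15.6] [546.3  19.5]
window bottom edges [519.1  72.8] [573.7  74.2] c115 [545.9  74.1]
head sides [511.   97.9] [580.5  99.7]
stripe ends z110+90 [549.4 -22. ] [ 5.488e+02 -4.000e-01]
label bars [548.3   1.8] [538.2   1. ] [560.4   2.1]
scene ped [553.9 -11.8]
side ped [541.6  -9.7]
scene jar bottom expected [281.03035182 190.41041817] [263.66408162 210.22581543]
```

>>> {"fn": "move_arm", "kwargs": {"plan": [{"translation":[6,2,-1],"turn":[0,0,0]},{"translation":[12,3,-1],"turn":[0,0,0]},{"translation":[18,3,-1],"turn":[0,0,0]},{"translation":[22,3,-1],"turn":[0,0,0]},{"translation":[25,3,-1],"turn":[0,0,0]},{"translation":[26.5,3,-1],"turn":[0,0,0]},{"translation":[27.5,3,-1],"turn":[0,0,0]},{"translation":[28,3,-1],"turn":[0,0,0]},{"translation":[28,3,-1],"turn":[0,0,0]}]}}

```text
time_s: 6.98
eef_pos: [547.1, -15.9, 126.7]
tcp_rot: [[0.0, -0.026, 1.0], [-0.002, 1.0, 0.026], [-1.0, -0.002, 0.0]]
wrist_force: [-0.3, -0.6, -1.9]
gripper_width: 51.2
```

>>> {"fn": "move_arm", "kwargs": {"plan": [{"translation":[0.5,0,0],"turn":[0,0,0]},{"translation":[1,0,0],"turn":[0,0,0]},{"translation":[1.4,0,0],"turn":[0,0,0]},{"translation":[1.8,0,0],"turn":[0,0,0]},{"translation":[1.8,0,0],"turn":[0,0,0]}]}}

```text
time_s: 7.6
eef_pos: [547.1, -16.0, 124.9]
tcp_rot: [[0.0, -0.026, 1.0], [-0.002, 1.0, 0.026], [-1.0, -0.002, 0.0]]
wrist_force: [-0.1, -0.3, -2.8]
gripper_width: 51.5
```

>>> {"fn": "move_arm", "kwargs": {"plan": [{"translation":[0.4,0,0],"turn":[0,0,0]},{"translation":[0.8,0,0],"turn":[0,0,0]},{"translation":[1.2,0,0],"turn":[0,0,0]},{"translation":[1.2,0,0],"turn":[0,0,0]}]}}

```text
time_s: 8.1
eef_pos: [547.2, -16.0, 124.5]
tcp_rot: [[0.001, -0.026, 1.0], [-0.002, 1.0, 0.026], [-1.0, -0.002, 0.001]]
wrist_force: [-2.6, 0.4, 4.6]
gripper_width: 51.2
```

Contact is felt at the expected height, so I'll release and retreat.

>>> {"fn": "move_arm", "kwargs": {"plan": [{"translation":[0,0,0],"turn":[0,0,0]},{"translation":[0,0,0],"turn":[0,0,0]},{"translation":[0,0,0],"turn":[0,0,0]},{"translation":[0,0,0],"turn":[0,0,0]},{"translation":[0,0,0],"turn":[0,0,0]}], "fingers": 87}}

```text
time_s: 8.72
eef_pos: [547.2, -16.1, 124.4]
tcp_rot: [[0.001, -0.026, 1.0], [-0.002, 1.0, 0.026], [-1.0, -0.002, 0.001]]
wrist_force: [-0.2, -0.3, -0.2]
gripper_width: 85.9
```

>>> {"fn": "move_arm", "kwargs": {"plan": [{"translation":[-15,0,0],"turn":[0,0,0]},{"translation":[-50,0,0],"turn":[0,0,0]},{"translation":[-90,0,0],"turn":[0,0,0]},{"translation":[-125,0,0],"turn":[0,0,0]},{"translation":[-125,0,0],"turn":[0,0,0]},{"translation":[-125,0,0],"turn":[0,0,0]}]}}

```text
time_s: 9.48
eef_pos: [546.6, -15.7, 249.5]
tcp_rot: [[0.001, -0.026, 1.0], [-0.002, 1.0, 0.026], [-1.0, -0.002, 0.0]]
wrist_force: [-0.1, 0.3, 0.0]
gripper_width: 87.1
```

```bash
python3 - <<'E'
from h import *
import cv2,pickle
i=bot.camera_info("wrist");im=bot.read_camera("wrist")[:,:,::-1]
pickle.dump(i,open("w3.pkl","wb"))
cv2.imwrite("pics/w3.png",cv2.resize(im,(800,600),interpolation=cv2.INTER_CUBIC))
E
```

```text
(no output)
```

View pics/w3.png

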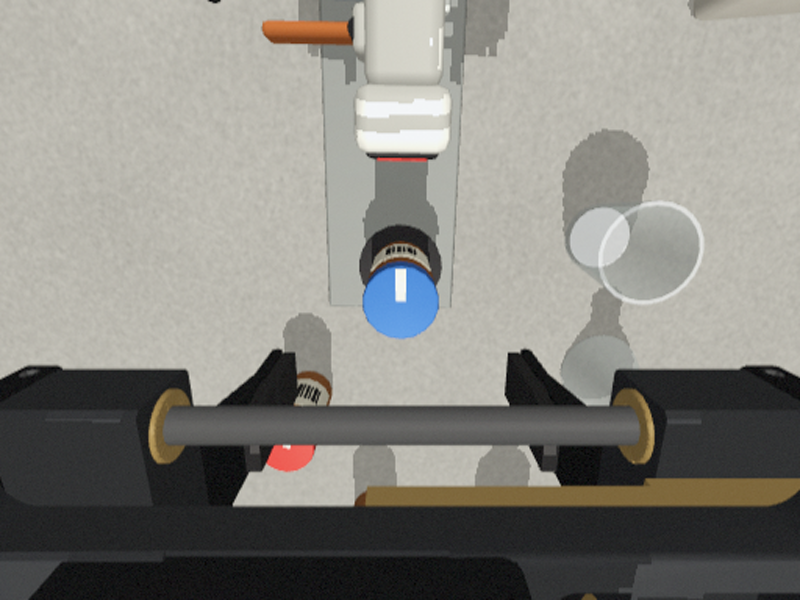

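The jar stands on the pedestal. Its lid is at (400,301), the stripe points straight at the window (402,157), and the trigger blade spans (263–352, 20–43).

```bash
python3 - <<'E'
from h import *
import pickle
i=pickle.load(open("w3.pkl","rb"));P=lambda u,v,z:on_plane("wrist",np.array([u,v])/1.5625,z,i)[:2].round(1)
print("lid",P(400.5,301,170),"stripe",P(401,302,170),P(400.5,268,170))
print("ped L R far",P(360,268,60),P(441,268,60),P(400,225,60))
print("corners",P(330,304,10),P(451,306,10),"plate far",P(321,30,10),P(465,30,10))
print("window",P(402,157,115),"head L R",P(355,120,115),P(450,120,115))
print("trigger tip front",P(265,42,110),P(352,44,110),"top",P(265,22,126))
# predictions
o=np.array([547.5,-17.5])
for yaw in (.5,1.3,2):
    c,s=np.cos(np.radians(yaw)),np.sin(np.radians(yaw));R=np.array([[c,-s],[s,c]])
    print(yaw,"squeeze",(o+R@[-77,196]).round(1),"tip px",proj("wrist",[*(o+R@[-92,167]),104],i)*1.5625,"scene gripend",proj("scene",[*(o+R@[-137,210]),115]),"side",proj("side",[*(o+R@[-137,210]),115]))
E
```

```text
lid [547.4 -18.6] stripe [547.7 -19.3] [546.8   3.8]
ped L R far [510.4 -20.9] [584.3 -18.9] [545.9  19. ]
corners [474.1 -71.5] [602.2 -70.3] plate far [471.4 182.7] [599.2 186.1]
window [546.   74.3] head L R [511.9  98.3] [579.4 100.1]
trigger tip front [449.8 146.8] [509.6 147.2] top [455.1 154.3]
0.5 squeeze [468.8 177.8] tip px [273.56115247  41.68191747] scene gripend [404.70376699 188.24375955] side [289.96230512 316.06521698]
1.3 squeeze [466.1 176.7] tip px [270.36792655  43.7182501 ] scene gripend [404.30590852 187.24240995] side [291.88725943 315.71187204]
2 squeeze [463.7 175.7] tip px [267.6044166   45.53916083] scene gripend [403.94033958 186.37127337] side [293.56396212 315.38073342]
```

>>> {"fn": "move_arm", "kwargs": {"plan": [{"translation":[0,10,-3],"turn":[-8,0,0]},{"translation":[0,30,-11],"turn":[-17,0,0]},{"translation":[0,55,-20],"turn":[-27,0,0]},{"translation":[0,80,-30],"turn":[-37,0,0]},{"translation":[0,105,-40],"turn":[-47,0,0]},{"translation":[0,130,-49],"turn":[-57,0,0]},{"translation":[0,155,-59],"turn":[-67,0,0]},{"translation":[10,180,-68],"turn":[-77,0,0]},{"translation":[20,195,-74],"turn":[-85,0,0]},{"translation":[30,199,-75],"turn":[-89.5,0,0]},{"translation":[30,199,-75],"turn":[-89.5,0,0]},{"translation":[30,199,-75],"turn":[-89.5,0,0]},{"translation":[30,199,-75],"turn":[-89.5,0,0]}]}}

```text
time_s: 11.15
eef_pos: [466.3, 181.0, 218.7]
tcp_rot: [[-0.001, -1.0, -0.016], [-0.001, -0.016, 1.0], [-1.0, 0.001, -0.001]]
wrist_force: [0.0, 0.6, -0.7]
gripper_width: 86.9
```

```bash
python3 - <<'E'
from h import *
import cv2,pickle
i=bot.camera_info("wrist");im=bot.read_camera("wrist")[:,:,::-1]
pickle.dump(i,open("w4.pkl","wb"))
cv2.imwrite("pics/w4.png",cv2.resize(im,(800,600),interpolation=cv2.INTER_CUBIC))
E
```

```text
(no output)
```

View pics/w4.png

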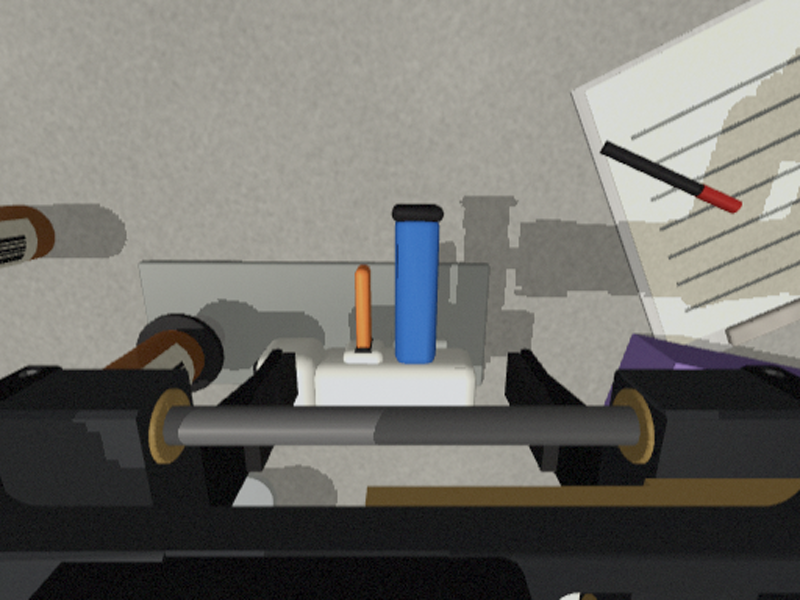

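The wrist view shows the trigger at columns 356–371 with its tip at row 265, and the grip at columns 395–439 with its black end at row 205. Both lie between the open fingers.

```bash
python3 - <<'E'
from h import *
import pickle
i=pickle.load(open("w4.pkl","rb"));P=lambda u,v,z:on_plane("wrist",np.array([u,v])/1.5625,z,i)[:2].round(1)
print("trig front/back",P(356,300,120),P(371,300,120),"tip",P(363,265,115))
print("grip L R @115",P(395,290,115),P(439,290,115),"@120",P(439,290,120),"end",P(417,205,115),P(417,220,120))
print("barrel edge",P(400,350,125), "corners",P(140,262,10),P(489,264,10))
E
```

```text
trig front/back [474.5 148.2] [474.3 158.9] tip [450. 153.]
grip L R @115 [468.  175.9] [467.4 207.6] @120 [466.1 207.1] end [407.9 190.1] [417.5 190.2]
barrel edge [510.3 180.2] corners [472.4 -69.3] [468.8 264.3]
```

>>> {"fn": "move_arm", "kwargs": {"plan": [{"translation":[30,0,3],"turn":[0,0,0]},{"translation":[70,0,3],"turn":[0,0,0]},{"translation":[100,0,3],"turn":[0,0,0]},{"translation":[116,0,3],"turn":[0,0,0]},{"translation":[122,0,3],"turn":[0,0,0]},{"translation":[122,0,3],"turn":[0,0,0]},{"translation":[122,0,3],"turn":[0,0,0]}]}}

```text
time_s: 12.08
eef_pos: [467.0, 183.9, 97.6]
tcp_rot: [[0.001, -1.0, -0.016], [-0.001, -0.016, 1.0], [-1.0, -0.001, -0.001]]
wrist_force: [1.0, -0.6, -0.3]
gripper_width: 87.1
```

>>> {"fn": "move_arm", "kwargs": {"plan": [{"translation":[0,0,0],"turn":[0,0,0]},{"translation":[0,0,0],"turn":[0,0,0]},{"translation":[0,0,0],"turn":[0,0,0]},{"translation":[0,0,0],"turn":[0,0,0]},{"translation":[0,0,0],"turn":[0,0,0]},{"translation":[0,0,0],"turn":[0,0,0]}], "fingers": 40, "squeeze": 25}}

```text
time_s: 12.82
eef_pos: [466.9, 185.0, 97.6]
tcp_rot: [[0.001, -1.0, -0.015], [0.001, -0.015, 1.0], [-1.0, -0.001, 0.001]]
wrist_force: [-0.7, 5.8, -1.6]
gripper_width: 41.4
```

The opening of 41.4 mm is less than the 45 mm expected, so I'll look.

```bash
python3 - <<'E'
from h import *
import cv2,pickle
i=bot.camera_info("wrist");im=bot.read_camera("wrist")[:,:,::-1]
B=bot.read_camera("side")[200:350,170:370,::-1]
f=lambda a,w,h:cv2.resize(a,(w,h),interpolation=cv2.INTER_CUBIC)
cv2.imwrite("pics/w5.png",np.hstack([f(im[100:340,160:352],400,500),np.vstack([f(B,400,300),np.zeros((200,400,3))])]))
s=bot.state();print(s["time_s"],s["wrist_force"],s["gripper_width"],s["eef_pos"],s["ft_torque"])
E
```

```text
12.925 [-0.52071554  6.77464489 -0.60669887] 40.53636488415551 [466.91471445 185.48462858  97.54099415] [1.25268654 0.0750168  0.01377888][ WARN:0@0.978] global loadsave.cpp:1063 imwrite_ Unsupported depth image for selected encoder is fallbacked to CV_8U.
```

View pics/w5.png

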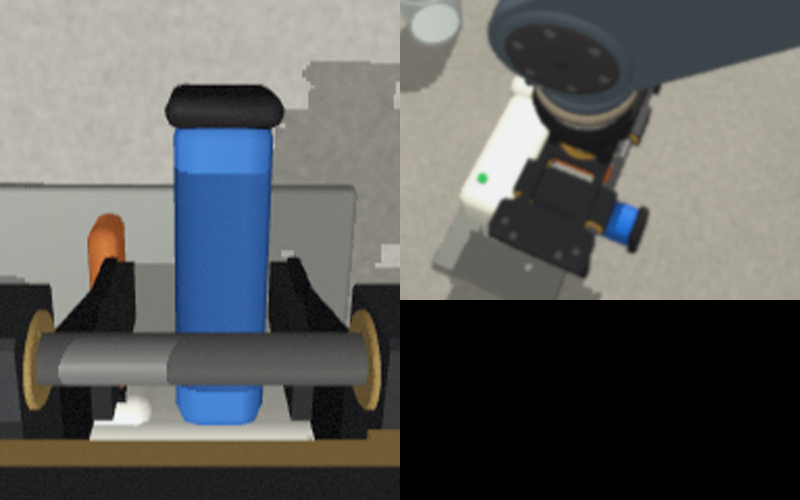

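The trigger's place relative to the left finger is unclear from this crop, so I'll check it by projection.

```bash
python3 - <<'E'
from h import *
i=bot.camera_info("wrist");st=bot.state();R,p=st["tcp_rot"],st["eef_pos"]
cr=lambda q:((np.array(proj("wrist",q,i))-[160,100])*2.083).round()
o=np.array([547.4,-18.3]);y=np.radians(.9);S=np.array([[np.cos(y),-np.sin(y)],[np.sin(y),np.cos(y)]])
W=lambda a,z:np.array([*(o+S@a),z])
for a in (0,.28):
    # blade runs from hinge (-30,172) toward -x; squeezing moves tip +y
    d=np.array([-np.cos(a),np.sin(a)]);n=np.array([np.sin(a),np.cos(a)])
    h=np.array([-30,172])
    for L in (0,30,62): print(a,L,"front/back",[cr(W(h+d*L+n*t,z)).tolist() for t in(-5,5) for z in (104,126)])
print("grip end corners",[cr(W((-132,yy),z)).tolist() for yy in (195,225) for z in (98,132)])
w=st["gripper_width"]/2
for sg in(-1,1): print("finger",sg,[cr(p+R@[b,0,sg*w]).tolist() for b in(0,-18.7,-40)],"near edge",cr(p+R@[0,9.5,sg*w]))
E
```

```text
0 0 front/back [[103.0, 370.0], [92.0, 407.0], [129.0, 370.0], [122.0, 407.0]]
0 30 front/back [[99.0, 298.0], [87.0, 329.0], [126.0, 298.0], [118.0, 329.0]]
0 62 front/back [[94.0, 215.0], [81.0, 238.0], [123.0, 215.0], [114.0, 237.0]]
0.28 0 front/back [[103.0, 367.0], [93.0, 404.0], [129.0, 373.0], [121.0, 411.0]]
0.28 30 front/back [[122.0, 298.0], [113.0, 329.0], [149.0, 304.0], [143.0, 336.0]]
0.28 62 front/back [[144.0, 218.0], [137.0, 241.0], [172.0, 225.0], [168.0, 249.0]]
grip end corners [[174.0, 97.0], [168.0, 112.0], [263.0, 97.0], [275.0, 111.0]]
finger -1 [[148.0, 247.0], [143.0, 268.0], [136.0, 297.0]] near edge [147. 223.]
finger 1 [[259.0, 247.0], [264.0, 268.0], [272.0, 297.0]] near edge [259. 223.]
```

By projection, the tip of the trigger is still at its released position. The fingers closed to the commanded 40 mm unhindered, so they are closing above the blade. The picture also puts the visible finger ends about 30 mm short of the TCP. I'll open, go lower slowly and retry.

>>> {"fn": "move_arm", "kwargs": {"plan": [{"translation":[0,0,0],"turn":[0,0,0]},{"translation":[0,0,0],"turn":[0,0,0]},{"translation":[0,0,0],"turn":[0,0,0]},{"translation":[0,0,0],"turn":[0,0,0]},{"translation":[0,0,0],"turn":[0,0,0]}], "fingers": 87}}

```text
time_s: 13.55
eef_pos: [467.0, 185.4, 97.6]
tcp_rot: [[0.002, -1.0, -0.015], [0.002, -0.015, 1.0], [-1.0, -0.002, 0.002]]
wrist_force: [1.0, -0.7, 0.3]
gripper_width: 82.2
```

```bash
python3 - <<'E'
from h import *
import cv2
A=bot.read_camera("scene")[150:290,290:430,::-1];im=bot.read_camera("wrist")[:,:,::-1]
f=lambda a,w,h:cv2.resize(a,(w,h),interpolation=cv2.INTER_CUBIC)
cv2.imwrite("pics/w6.png",np.hstack([f(A,400,400),f(im[100:340,136:376],400,400)]))
s=bot.state();print(s["wrist_force"],s["gripper_width"],s["eef_pos"])
p,R=s["eef_pos"],s["tcp_rot"]
for sg in(-1,1):
  for b in (0,-30): print(sg,b,"scene crop px",(proj("scene",p+R@[b,0,sg*43.5])-[290,150])*400/140,"wrist",(proj("wrist",p+R@[b,0,sg*43.5])-[136,100])*400/240)
E
```

```text
[ 0.47711338 -0.370341   -0.08883059] 85.21469778414924 [466.94695588 185.42309473  97.56383905]
-1 0 scene crop px [222.91875869 140.59944524] wrist [107.49662074 197.76308397]
-1 -30 scene crop px [231.06194372 106.6785741 ] wrist [ 92.63849302 226.20205491]
1 0 scene crop px [343.471599   189.90160727] wrist [297.78679781 197.80339406]
1 -30 scene crop px [355.31608083 155.16976602] wrist [313.24011953 226.24687543]
```

View pics/w6.png

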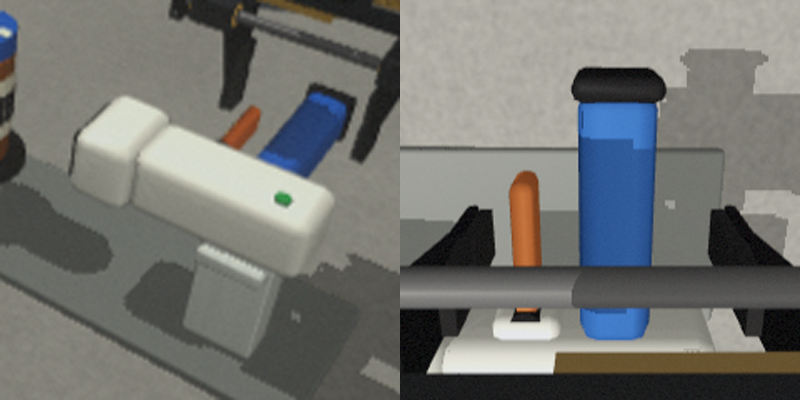

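Scene and wrist both show the finger ends about 29 mm above the reported TCP, at crop pixel (230,108), with the trigger out. The remedy is to lower by 29 mm.

>>> {"fn": "move_arm", "kwargs": {"plan": [{"translation":[6,0,0],"turn":[0,0,0]},{"translation":[13,0,0],"turn":[0,0,0]},{"translation":[20,0,0],"turn":[0,0,0]},{"translation":[26,0,0],"turn":[0,0,0]},{"translation":[29,0,0],"turn":[0,0,0]},{"translation":[29,0,0],"turn":[0,0,0]},{"translation":[29,0,0],"turn":[0,0,0]}]}}

```text
time_s: 14.52
eef_pos: [467.2, 185.5, 68.7]
tcp_rot: [[0.002, -1.0, -0.015], [0.002, -0.015, 1.0], [-1.0, -0.002, 0.002]]
wrist_force: [-0.5, -0.1, -0.1]
gripper_width: 86.9
```

>>> {"fn": "move_arm", "kwargs": {"plan": [{"translation":[0,0,0],"turn":[0,0,0]},{"translation":[0,0,0],"turn":[0,0,0]},{"translation":[0,0,0],"turn":[0,0,0]},{"translation":[0,0,0],"turn":[0,0,0]},{"translation":[0,0,0],"turn":[0,0,0]},{"translation":[0,0,0],"turn":[0,0,0]},{"translation":[0,0,0],"turn":[0,0,0]}], "fingers": 40, "squeeze": 25}}

```text
time_s: 15.4
eef_pos: [467.3, 183.0, 68.7]
tcp_rot: [[0.002, -1.0, -0.016], [-0.002, -0.016, 1.0], [-1.0, -0.002, -0.002]]
wrist_force: [0.4, -10.5, 0.3]
gripper_width: 46.2
```

```bash
python3 - <<'E'
from h import *
import cv2
im=bot.read_camera("wrist")[:,:,::-1]
f=lambda a,w,h:cv2.resize(a,(w,h),interpolation=cv2.INTER_CUBIC)
cv2.imwrite("pics/w7.png",f(im[60:340,136:376],500,583))
s=bot.state();print(s["time_s"],s["wrist_force"],s["gripper_width"],s["eef_pos"])
E
```

```text
15.45 [  0.74557611 -10.72813409   0.74544837] 46.3836848984769 [467.33021833 182.9801993   68.69601796]
```

View pics/w7.png

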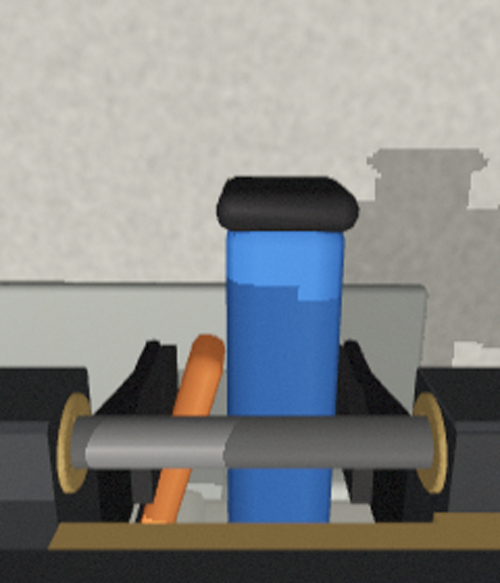

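The trigger is now swung right in towards the grip (tip at 210,345, nearly touching it). I'll hold for about a second with a firmer squeeze to make sure it is fully in.

>>> {"fn": "move_arm", "kwargs": {"plan": [{"translation":[0,0,0],"turn":[0,0,0]},{"translation":[0,0,0],"turn":[0,0,0]},{"translation":[0,0,0],"turn":[0,0,0]},{"translation":[0,0,0],"turn":[0,0,0]},{"translation":[0,0,0],"turn":[0,0,0]},{"translation":[0,0,0],"turn":[0,0,0]},{"translation":[0,0,0],"turn":[0,0,0]}], "squeeze": 40}}

```text
time_s: 16.32
eef_pos: [467.3, 183.1, 68.7]
tcp_rot: [[0.002, -1.0, -0.016], [-0.002, -0.016, 1.0], [-1.0, -0.002, -0.002]]
wrist_force: [0.1, -0.5, -0.3]
gripper_width: 45.5
```

>>> {"fn": "move_arm", "kwargs": {"plan": [{"translation":[0,0,0],"turn":[0,0,0]},{"translation":[0,0,0],"turn":[0,0,0]},{"translation":[0,0,0],"turn":[0,0,0]},{"translation":[0,0,0],"turn":[0,0,0]},{"translation":[0,0,0],"turn":[0,0,0]},{"translation":[0,0,0],"turn":[0,0,0]}], "fingers": 87}}

```text
time_s: 17.08
eef_pos: [467.4, 183.4, 68.7]
tcp_rot: [[0.002, -1.0, -0.016], [-0.002, -0.016, 1.0], [-1.0, -0.002, -0.002]]
wrist_force: [0.5, -0.8, 0.1]
gripper_width: 86.2
```

>>> {"fn": "move_arm", "kwargs": {"plan": [{"translation":[-20,0,0],"turn":[0,0,0]},{"translation":[-60,0,0],"turn":[0,0,0]},{"translation":[-110,0,0],"turn":[0,0,0]},{"translation":[-160,0,0],"turn":[0,0,0]},{"translation":[-180,0,0],"turn":[0,0,0]},{"translation":[-180,25,40],"turn":[0,0,0]},{"translation":[-180,40,85],"turn":[0,0,0]},{"translation":[-180,40,130],"turn":[0,0,0]},{"translation":[-180,40,170],"turn":[0,0,0]},{"translation":[-180,40,200],"turn":[0,0,0]},{"translation":[-180,40,200],"turn":[0,0,0]}]}}

```text
time_s: 18.45
eef_pos: [423.3, 384.8, 248.0]
tcp_rot: [[0.002, -1.0, -0.019], [-0.001, -0.019, 1.0], [-1.0, -0.002, -0.001]]
wrist_force: [-0.0, -0.2, 0.7]
gripper_width: 87.0
```

```bash
python3 - <<'E'
from h import *
import cv2
A=bot.read_camera("scene")[110:310,110:430,::-1];B=bot.read_camera("side")[70:350,150:370,::-1]
f=lambda a,w,h:cv2.resize(a,(w,h),interpolation=cv2.INTER_CUBIC)
b=f(B,330,420);a=np.zeros((420,464,3),np.uint8);a[:290]=f(A,464,290)
cv2.imwrite("pics/f.png",np.hstack([a,b]))
s=bot.state();print(s["time_s"],s["wrist_force"],s["gripper_width"],s["eef_pos"])
E
```

```text
18.55 [-0.0461808  -0.13836338  0.30186655] 87.10480223106303 [423.26439454 382.56056649 247.93378086]
```

View pics/f.png

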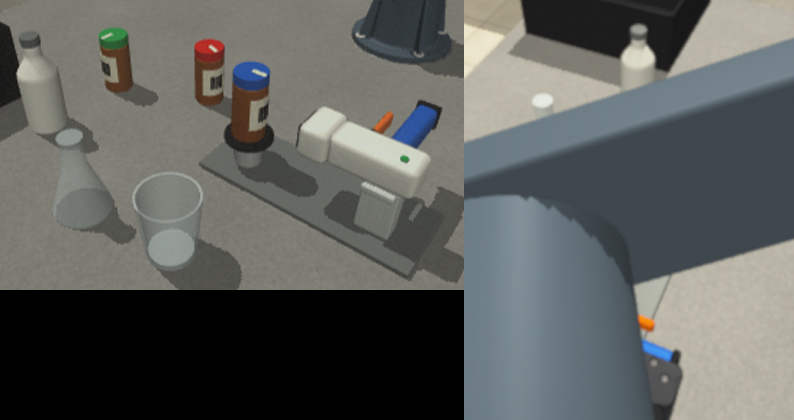

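The jar stands on the pedestal (251,130) with its label towards the scanner. The trigger is back out and the bystanders are where they were, so I'll hand in.

```bash
python3 -c "
from station import bot
print(bot.finish_job())"
```

```text
the job is handed in; nothing more can be done
None
```

The blue-lidded jar is standing on the pedestal with its label facing the scanner's window, and the trigger was squeezed, held and released after that. I handed the job in at about 18.6 s; no verdict was reported.

- **Jar:** By the wrist camera it stands within about 1 mm of the pedestal's centre, and its label points within about 1–2° of the window. It was set down with about 7 N of contact force, then released.
- **Trigger:** The first squeeze missed, because the fingers closed above the blade. The pictures put the finger ends about 29 mm above the reported TCP. I reopened, went 29 mm lower and squeezed again. The opening came down to 45.5 mm, against 45 mm for fully in, with the picture showing the blade swung in. I held it for roughly 1 to 1.3 s, then let go.
- **Forces:** The highest wrist force I read was about 11 N; I only read it at the end of each move.
- **Last picture:** The scene camera shows the jar upright on the pedestal, the trigger back out, and the green and red jars, bottle, flask and beaker apparently where they were. The side view was mostly blocked by the arm, so it could not confirm this. The gripper was well clear of everything.

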